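# Seat the inspection mirror in its three-point mount

### The job

Pick up the round mirror on its foot and seat it in the three-point mount, glass towards the sprung catch: slide the foot up against both stop posts, then push it gently straight down past the catch until it lies fully home on the three pads. Before you let go, press it down evenly with about 10 N for a moment so that all three pads take the load and it cannot rock; it is delicate, so never push it with more than about 15 N. Leave it standing there, and leave the other things on the bench where they are.

Things in the scene. Friction and masses are not known exactly. Their poses are not given: they have to be found in the camera images.
- mirror: Loose mirror, 210-365 g: upright round dark cell, 56 mm in diameter, 14 mm thick, glass on one flat face and three screws on the other, on a round bright foot 70 mm in diameter, 12 mm high. Origin: centre of the foot's underside, z up. Cell axis = x axis, 38 mm up; faces at x = -7 and 7 mm, top at 66 mm; glass looks to -x. Pinch the cell's 14 mm from above, about 50 mm up.
- glass_side (a point): Point on the foot's edge below the glass (mirror frame -30, 0, 12 mm): shows which way the glass looks. The mirror's foot is a plain cylinder with a square lower edge for its lowest 6 mm; above that its rim is bevelled 6 mm at 45 degrees, up to the 58 mm wide top.
- mount: Fixed mount: base plate 12 mm thick, x = -105 to 125, y = -55 to 55 mm, on a riser (0 to 30 mm, so its height varies). Three fixed pads stand on it, and a dark adjustable frame with two stop posts on the +x side and a sprung catch on the -x side (housing 26 x 30 mm, 42 mm high, front face at x = -56 mm, pull knob to -93 mm). Origin at the plate's underside below the pads' centre, z up.
- seat (a point): Centre of the three pads at pad-top level, 20 mm above the plate's underside; axes as the mount's. The mirror, home, stands with its underside at this level, its x axis along this x, its axis on this x axis but up to 6 mm before or behind this point: the frame with the stops and the catch has been set anywhere from -6 to +6 mm along the mount's x, which is not reported and must be felt or seen.
- pad_near: Round-topped rest pad below the foot, 27 mm from the seat's axis towards the catch; its top is at the seat's level, 20 mm above this body's origin.
- pad_left: As pad_near, 27 mm from the axis, 60 degrees to the left (+y) of the mount's +x.
- pad_right: As pad_near, 27 mm from the axis, 60 degrees to the right (-y) of the mount's +x. Pads and stops are polished and slippery, so that the catch pushes the released foot against both stops.
- stops_nominal (a point): Midway between the two stop posts (stop_left, stop_right) at pad-top level if the frame stood at its middle setting; fixed to the plate, so the real posts are up to 6 mm before or behind it. The posts are upright, flat-topped, 12 mm in diameter, their centres 29 mm either side of this point, tops 36 mm above it. Touching both, the foot's axis is 29 mm from the point midway between them.
- catch_nominal (a point): Tip of the catch's nose (free) if the frame stood at its middle setting; fixed to the plate, so the real tip is up to 6 mm before or behind it, together with the stops. The nose is a level pin along the mount's x, 12 mm in diameter, ending towards the seat in a 45-degree cone 4 mm long with a 4 mm flat tip. The tip is 32.5 mm from the seat point towards -x, 9.5 mm above pad-top level.
- catch (a joint): Travel of the catch, m: 0 free, grows as its nose is pushed out (to -x); 0.0025 as the rim passes, about 0.001 with the mirror home. Spring: 2.5 N at 0, 0.5 N more per mm. A foot 1.5 mm or more short of the stops just stands on the nose, underside 15.5 mm above the seat's level; right against the stops, 5 to 14 N downwards wedges the nose out, and it springs back over the bevel.
- ring_a: Bystander: loose brass stock ring, 44 mm outside, 30 mm hole, 8 mm high, lying on the mount's plate behind the stops; origin at its underside.
- ring_b: Bystander: loose copper stock ring, 36 mm outside, 24 mm hole, 8 mm high, lying on the mount's plate behind the stops; origin at its underside.
- ring_c: Bystander: loose steel stock ring, 44 mm outside, 30 mm hole, 8 mm high, lying beside the mirror; origin at its underside.
- jar: Bystander: closed jar, 56 mm wide, 70 mm high, standing on the far part of the bench; origin at its underside.
- screwdriver: Bystander: screwdriver lying on the left part of the bench; origin at its underside.
- brush: Bystander: brush lying on the right part of the bench; origin at its underside.
Mind the look-alikes: they are no part of the job. Leave any blue or green look-alike of the mirror alone.

How it is judged:
On the way:
1. the mirror, home in the mount, is pressed so that each of the three pads bears at least 2 N at once (contact force between mirror and pad_near above 2 N and contact force between mirror and pad_left above 2 N and contact force between mirror and pad_right above 2 N and x of mirror in the frame of seat between -0.0085 and 0.0085 m and y of mirror in the frame of seat between -0.003 and 0.003 m), for 0.1 s.
At the end, for the whole second after the job is handed in: Mirror at rest, bearing (0.1 N or more each) on all three pads and both stops; level to 0.03 rad, within 3 mm (y) and 8.5 mm (x), 1.5 mm above and 2.5 mm below the seat; catch back to under 2 mm; glass_side 18 mm or more towards the catch, within 9 mm of the seat's x axis (contact force between mirror and pad_near above 0.1 N and contact force between mirror and pad_left above 0.1 N and contact force between mirror and pad_right above 0.1 N and contact force between mirror and stop_left above 0.1 N and contact force between mirror and stop_right above 0.1 N and x of mirror in the frame of seat between -0.0085 and 0.0085 m and y of mirror in the frame of seat between -0.003 and 0.003 m and z of mirror in the frame of seat between -0.0025 and 0.0015 m and angle between mirror's own z axis and vertical below 0.03 rad and value of joint catch below 0.002 m and x of glass_side in the frame of seat below -0.018 m and y of glass_side in the frame of seat between -0.009 and 0.009 m and linear speed of mirror below 0.01 m/s); the robot touches nothing.
It fails at once if the mirror is forced against the mount with more than 40 N, summed over its contacts (contact force between mirror and mount above 40 N).
It fails at once if a bystander is moved more than 25 mm (distance of any of ring_a, ring_b, ring_c, jar, screwdriver, brush from where it was at the start of the episode above 0.025 m).
It also fails if it takes over 69 s, if anything falls off the work surface, if the arm or the gripper's body presses on something with over 40 N, if the wrist force passes 120 N, or if a joint passes its speed limit or range.

### The arm

A 7-joint arm with a two-finger parallel gripper is mounted at the origin on the work surface. World frame = base frame: x ahead of the robot, y to its left, z up, the work surface at z = 0. Lengths are in m, angles in rad, forces in N, time in s.
With the tool pointing down it reaches from about 0.425 to 0.875 m from the base axis. Payload 4.7 kg.
Tool frame: the origin (TCP) lies at the very end of the fingers, on their centre line; the grasp point (between the pads) lies robot.tcp_to_grasp behind it (robot.tcp_to_grasp is the distance from the TCP to the grasp point, in m); z points along the fingers, y is the line along which they close (so a half turn about z gives the same grasp; the last joint's range is limited). The gripper opens to 87 mm and grips with 3 to 60 N. Pads are 19 mm wide; open, the fingers measure 117 mm over their backs; the gripper's body (75 mm by 190 mm) begins 51 mm behind the grasp point.
Start: joints at [1.23, 0.321, -0.07, 1.45, 0.023, 1.371, -0.057], TCP at [0.226, -0.61, 0.183] pointing down, gripper open.
Joint ranges: [-2.86, 2.86], [-0.3, 2.09], [-1.38, 1.24], [0.06, 2.45], [-1.56, 4.7], [0.09, 2.05], [-2.69, 2.69]. Speed limits (rad/s): [2.57, 2.57, 3.14, 3.14, 3.14, 3.14, 3.14].

### API

Orientations are given as a 3x3 rotation matrix whose columns are the frame's x, y, z axes.
In Python, from plant import robot, cams, cut_out, tip_of gives the robot as it stands.
- The arm moves only by the tool carry_out, never from a script. Its argument "steps" is a list of rows, each an object with "angular": the turn, a rotation vector about the tool's x, y, z in rad, a list of three; "slide": the shift along the tool's x, y, z in m, a list of three; "claw": the finger opening in m, from 0 to 0.087. In form: [{"angular": [wx, wy, wz], "slide": [x, y, z], "claw": claw}, ...]. A call has exactly 8 rows; each row is the pose to reach, as a shift and turn from the pose commanded when the call began, along the tool's axes at that moment; what a row does not reach only later rows make up. A row lasts 1/10 s, in which the tool goes at most 50 mm and 8.59 degrees, less where a joint would pass 70% of its speed; a pose out of reach is approached as far as the arm can. A call with a gripper value outside its range is refused whole. The fingers move at their own pace and stop on an object; "squeeze" is the grip in N (left out, the last holds). Time passes only in rows, so rows that repeat a pose let the fingers close, or fill a call up. It gives the time, the measured TCP pose, the force, the opening and the grip force at its end, in the units of the state.
- robot.sense(): the state, without advancing time (a new reading comes with each control period).
- cams.snapshot(name): name is "scene" or "top" or "wrist"; returns (picture, depth): 400x640x3 uint8, red, green, blue; 400x640 float32, m along the optical axis (not along the pixel's ray), 0 where there is no reading.
- cams.calibration(name): a dict with "fx", "fy", "cx", "cy" (pixels), "k1" (the pictures are not rectified: a ray, as slopes to the right and down, at radius r is drawn at 1 + k1 r^2 times it, then the intrinsics apply), "world_from_camera" (4x4, takes a point from camera to world coordinates). Camera axes: x right, y up, looking along -z (the intrinsics and any distortion apply to the point x, -y, -z); pixel columns grow to the right and rows downward; lengths in m; the calibration is good to about 2 mm. A picture is of the moment at which its call begins: read the wrist's pose just before it. calibration takes no time and is no camera call; for the wrist camera it gives the pose at the moment of the call.
- robot.finish_job(): hands the job in; it is judged then, once.
Trained networks look in the newest picture that a camera, given by its name, has taken for a name from the list of things; names that differ only in an ending like _2 or _b are one class to them, and where a whole thing is asked for, a point or a joint stands for the part that bears it (a point fixed in the world has none). Each returns a list of dicts, best first, with "p" (0 to 1); they miss things now and then, are a little off and sometimes report something else, mostly with a low value. They report only what shows in the picture. A call takes as long as a camera call. They do not tell look-alikes from the thing itself.
- cut_out(camera, query): "mask" (400x640 bool, what is visible of it) and "point" ([column, row] in pixels, amid what is visible of it).
- tip_of(camera, query): "point" ([column, row] in pixels: a listed point, or the origin of a listed thing).
The state is a dict: "clock": time; "joints": joint angles; "qd": joint speeds; "tau": joint torques, N m; "position": TCP position; "eef_rot": TCP orientation; "wrist_force": force on the tool from outside, world axes, zero at the start; "torque": the same for the moment, N m; "finger_gap": finger opening in m; "grip_force": force on a finger pad.
Only numpy, scipy, OpenCV 4.12 (cv2) and the standard library are available. Lean on these libraries where they do the work, as an engineer would, in place of code of your own. Each camera call takes 0.05 s, during which the arm holds its last target. There are 200 camera calls.

## Working session

There is one attempt and no reset: what is moved stays moved. The work goes in short steps, Python scripts to look and compute and a tool call to move; the robot and the scene stay as the last step left them, time stands still between calls to the robot, and variables do not carry over. Pictures are saved under pics/ and viewed, at most 10 in all, crops included, and the job is handed in when it is done.

Besides the shell and the picture viewer there is one more tool, called after "Emit:" as name(argument=value, ...) on one line, values as JSON. carry_out: Moves the arm, as the interface text tells. Its arguments: {"type":"object","properties":{"steps":{"type":"array","items":{"type":"object","properties":{"angular":{"type":"array","items":{"type":"number"}},"slide":{"type":"array","items":{"type":"number"}},"claw":{"type":"number"}}}},"squeeze":{"type":"number"}},"required":["steps"]}

```bash
ls; mkdir -p pics
cat > h.py <<'E'
import numpy as np, cv2
from plant import robot, cams, cut_out, tip_of
def ray(cal,p):
    K=np.array([[cal['fx'],0,cal['cx']],[0,cal['fy'],cal['cy']],[0,0,1.]])
    u=cv2.undistortPoints(np.array([[p]],float),K,np.array([cal['k1'],0,0,0.]))[0,0]
    return np.array([u[0],-u[1],-1.])
def at_z(cal,p,z):
    T=np.array(cal['world_from_camera']);d=T[:3,:3]@ray(cal,p);o=T[:3,3]
    return o+d*(z-o[2])/d[2]
def at_d(cal,p,dep):
    T=np.array(cal['world_from_camera']);return T[:3,:3]@(ray(cal,p)*dep)+T[:3,3]
def proj(cal,P):
    T=np.array(cal['world_from_camera']);c=T[:3,:3].T@(np.asarray(P)-T[:3,3])
    x,y=c[0]/-c[2],-c[1]/-c[2];f=1+cal['k1']*(x*x+y*y)
    return np.array([cal['fx']*x*f+cal['cx'],cal['fy']*y*f+cal['cy']])
def save(n,img): cv2.imwrite('pics/'+n+'.png',img[:,:,::-1])
E
python3 - <<'E'
from h import *
np.set_printoptions(precision=4,suppress=True)
print(robot.tcp_to_grasp,robot.sense())
for c in ['top','scene']:
    img,d=cams.snapshot(c);save(c,img);np.save(c+'_d.npy',d);cal=cams.calibration(c)
    print(c,cal)
    for q in ['mirror','glass_side','seat','stops_nominal','catch_nominal','pad_left','ring_c']:
        for r in tip_of(c,q)[:3]:
            p=r['point'];i,j=int(round(p[1])),int(round(p[0]))
            dd=d[i,j] if 0<=i<400 and 0<=j<640 else 0
            print(q,round(r['p'],2),np.array(p),at_d(cal,p,dd) if dd else None)
E
```

```text
pics
0.0187 {'clock': 0.0, 'joints': array([ 1.2301,  0.3218, -0.0701,  1.4517,  0.0226,  1.3708, -0.0569]), 'qd': array([-0.0005, -0.001 ,  0.0006, -0.0016,  0.    , -0.0013,  0.0014]), 'tau': array([  0.0003, -49.1289,  -0.4039, -31.2528,  -0.064 ,   0.0439,
         0.0002]), 'position': array([ 0.2256, -0.6089,  0.1817]), 'eef_rot': array([[ 0.9377,  0.3475, -0.0008],
       [ 0.3475, -0.9377,  0.0017],
       [-0.0001, -0.0019, -1.    ]]), 'wrist_force': array([-0.5189, -0.5559, -0.5049]), 'torque': array([-0.0024,  0.0232,  0.0252]), 'grip_force': 0.0, 'finger_gap': 0.08718900089497926}
top {'fx': 372.2813515548417, 'fy': 372.2813515548417, 'cx': 316.4946186625001, 'cy': 192.3110831726627, 'k1': -0.061793243188472576, 'world_from_camera': array([[ 0.0255,  0.9911, -0.1303,  0.4593],
       [-0.9994,  0.0221, -0.0276, -0.0093],
       [-0.0245,  0.131 ,  0.9911,  1.1018],
       [ 0.    ,  0.    ,  0.    ,  1.    ]])}
mirror 0.98 [263.1 213.9] [0.5317 0.1688 0.0589]
mirror 0.86 [261.9 252.5] [0.4225 0.1754 0.0123]
mirror 0.67 [259.4 163.1] [0.6842 0.192  0.0264]
glass_side 0.93 
[... 1063 characters left out ...]
0.0165]
mirror 0.87 [367.1 300.9] [0.7149 0.1955 0.0594]
glass_side 0.9 [357.1 289.5] [0.6886 0.1606 0.0066]
glass_side 0.84 [442.2 209. ] [0.4013 0.2117 0.0086]
glass_side 0.79 [409.2 231.2] [0.5369 0.1847 0.0649]
seat 0.65 [211.4 147.4] [ 0.603  -0.3589  0.02  ]
seat 0.55 [314.5 165.4] [ 0.4965 -0.0989  0.034 ]
stops_nominal 0.88 [306.7 175.5] [ 0.5342 -0.0938  0.0359]
stops_nominal 0.55 [316.4 153.5] [ 0.4632 -0.1185  0.0347]
catch_nominal 0.83 [317.2 152. ] [ 0.4569 -0.1207  0.0332]
pad_left 0.18 [434.7 255.8] [ 0.5162  0.2542 -0.002 ]
ring_c 0.7 [295.4 201.3] [ 0.6077 -0.0694  0.0327]
ring_c 0.66 [436.6 259.4] [ 0.522   0.2617 -0.0012]
ring_c 0.24 [317.8 152.4] [ 0.4725 -0.1069  0.0553]
```

Run:
```python
import cv2,numpy as np
a=cv2.imread('pics/top.png')[130:290,200:420];b=cv2.imread('pics/scene.png')[120:330,250:480]
cv2.imwrite('pics/a.png',np.vstack([cv2.resize(a,None,fx=1.8,fy=1.8,interpolation=3)[:, :396],cv2.resize(b,(396,300),interpolation=3)]))
cv2.imwrite('pics/a.png',np.hstack([cv2.resize(a,(400,291),interpolation=3),cv2.resize(b,(400,291),interpolation=3)]))
```

```text
(no output)
```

View pics/a.png

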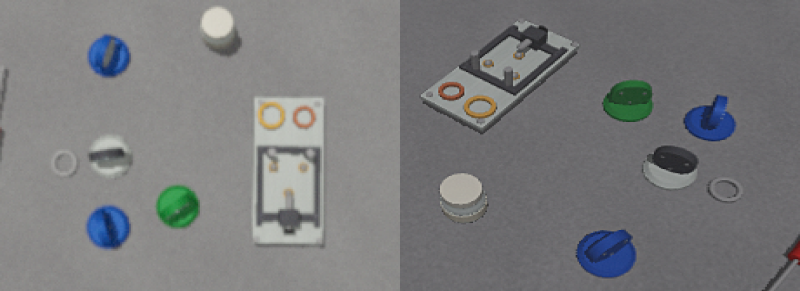

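View pics/top.png

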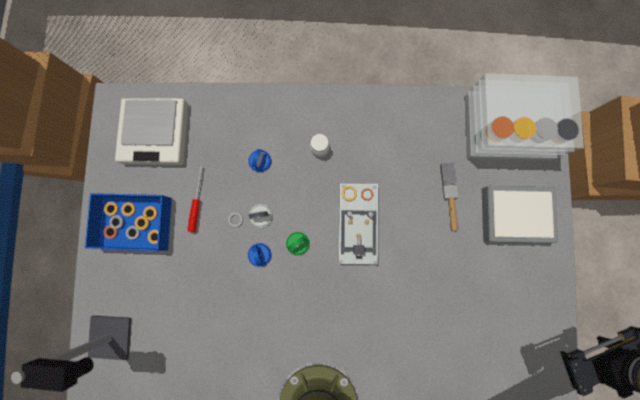

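The task mirror is the white one at top pixel (260,215). Its screws face the scene camera, so the glass looks roughly to world -x. The mount sits at (358,228) with its stops towards +x. Blue and green look-alikes are near the mirror. I'll go to hover over the mount first.

```bash
cat >> h.py <<'E'
from scipy.spatial.transform import Rotation as Rn
def plan(P,yaw):
    """tool shift/turn from present measured pose to TCP P, tool pointing down, tool x at world angle yaw (deg)"""
    s=robot.sense();R=s['eef_rot'];a=np.deg2rad(yaw);c,n=np.cos(a),np.sin(a)
    G=np.array([[c,n,0],[n,-c,0],[0,0,-1]])
    print('at',s['clock'],s['position'],'slide',R.T@(np.array(P)-s['position']),'turn',Rn.from_matrix(R.T@G).as_rotvec(),'F',s['wrist_force'],'gap',s['finger_gap'])
np.set_printoptions(precision=4,suppress=True)
E
python3 - <<'E'
from h import *
s=robot.sense();T=cams.calibration('wrist')['world_from_camera'];R=s['eef_rot']
print(R.T@(T[:3,3]-s['position']),R.T@T[:3,:3],cams.calibration('wrist')['fx'])
plan([.48,-.10,.26],90)
E
```

```text
[ 0.0812  0.0009 -0.2023] [[-0.0004  0.9563  0.2924]
 [ 1.      0.0003  0.0004]
 [ 0.0003  0.2924 -0.9563]] 299.25347768559277
at 0.8 [ 0.2258 -0.6096  0.1828] slide [ 0.4154 -0.3895 -0.0773] turn [ 0.0001  0.0001 -1.216 ] F [0.5069 0.2896 0.8463] gap 0.08697339778291058
```

Emit:
carry_out(steps=[{"angular":[0,0,-1.216],"slide":[0.415,-0.39,-0.077],"claw":0.05},{"angular":[0,0,-1.216],"slide":[0.415,-0.39,-0.077],"claw":0.05},{"angular":[0,0,-1.216],"slide":[0.415,-0.39,-0.077],"claw":0.05},{"angular":[0,0,-1.216],"slide":[0.415,-0.39,-0.077],"claw":0.05},{"angular":[0,0,-1.216],"slide":[0.415,-0.39,-0.077],"claw":0.05},{"angular":[0,0,-1.216],"slide":[0.415,-0.39,-0.077],"claw":0.05},{"angular":[0,0,-1.216],"slide":[0.415,-0.39,-0.077],"claw":0.05},{"angular":[0,0,-1.216],"slide":[0.415,-0.39,-0.077],"claw":0.05}])

```text
clock: 1.6
position: [0.403, -0.2528, 0.237]
eef_rot: [[0.01, 1.0, 0.001], [1.0, -0.01, -0.001], [-0.001, 0.001, -1.0]]
wrist_force: [0.4, -0.1, 0.1]
finger_gap: 0.0501
grip_force: 0.0
```

```bash
python3 -c "
from h import *
plan([.48,-.10,.26],90)"
```

```text
at 1.6 [ 0.403  -0.2528  0.237 ] slide [ 0.1535  0.0755 -0.0232] turn [ 0.0006  0.0011 -0.01  ] F [ 0.4357 -0.0608  0.1284] gap 0.05005219250372646
```

Emit:
carry_out(steps=[{"angular":[0.001,0.001,-0.01],"slide":[0.153,0.075,-0.023],"claw":0.05},{"angular":[0.001,0.001,-0.01],"slide":[0.153,0.075,-0.023],"claw":0.05},{"angular":[0.001,0.001,-0.01],"slide":[0.153,0.075,-0.023],"claw":0.05},{"angular":[0.001,0.001,-0.01],"slide":[0.153,0.075,-0.023],"claw":0.05},{"angular":[0.001,0.001,-0.01],"slide":[0.153,0.075,-0.023],"claw":0.05},{"angular":[0.001,0.001,-0.01],"slide":[0.153,0.075,-0.023],"claw":0.05},{"angular":[0.001,0.001,-0.01],"slide":[0.153,0.075,-0.023],"claw":0.05},{"angular":[0.001,0.001,-0.01],"slide":[0.153,0.075,-0.023],"claw":0.05}])

```text
clock: 2.4
position: [0.4791, -0.1046, 0.2591]
eef_rot: [[0.009, 1.0, -0.002], [1.0, -0.009, 0.001], [0.001, -0.002, -1.0]]
wrist_force: [-0.3, 0.9, 0.1]
finger_gap: 0.0498
grip_force: 0.0
```

Run:
```python
from h import *
cal=cams.calibration('wrist');img,d=cams.snapshot('wrist')
save('m1',img);np.save('m1_d.npy',d);np.save('m1_c.npy',cal,allow_pickle=True)
print(robot.sense()['position'])
for q in ['mount','seat','stops_nominal','catch_nominal','pad_near','pad_left','pad_right','catch']:
    for r in tip_of('wrist',q)[:3]:
        p=r['point'];dd=d[int(round(p[1])),int(round(p[0]))]
        print(q,round(r['p'],2),np.array(p),at_d(cal,p,dd) if dd else None)
plan([.528,.18,.26],90)
```

```text
[ 0.4792 -0.1043  0.2591]
mount 0.75 [338.6 165.3] [ 0.5046 -0.1011  0.0355]
seat 0.92 [342.9 170. ] [ 0.5109 -0.108   0.0351]
stops_nominal 0.61 [359.2 167.3] [ 0.5343 -0.1044  0.0346]
catch_nominal 0.62 [315.5 168.1] [ 0.4719 -0.1009  0.0561]
pad_near 0.43 [317.6 164.8] [ 0.4745 -0.0996  0.038 ]
pad_left 0.62 [391.4 310.6] [ 0.5101 -0.1071  0.3525]
pad_left 0.39 [349.2 151.5] [ 0.5189 -0.0808  0.0411]
pad_right 0.53 [508.   77.5] None
pad_right 0.48 [343.7 181.1] [ 0.5122 -0.1242  0.0362]Traceback (most recent call last):
  File "<stdin>", line 6, in <module>
ValueError: it knows: brush, catch_nominal, glass_side, jar, mirror, mount, pad_left, pad_near, pad_right, ring, screwdriver, seat, stops_nominal
```

View pics/m1.png

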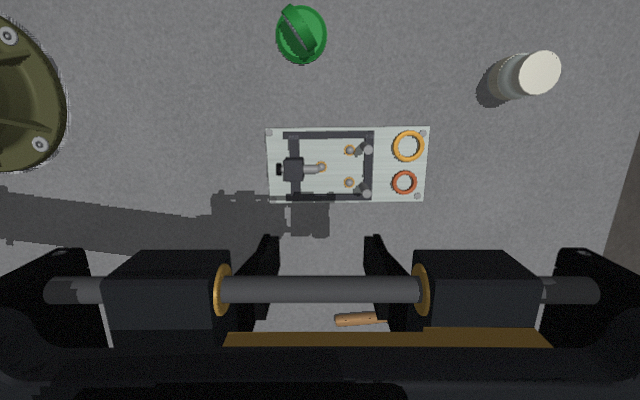

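The wrist picture shows the plate at columns 265-429, rows 125-203. The catch is at (293,169), the posts at (368,150) and (367,194), and the pads at (350,150), (349,183) and (320,167). Next I'll fit the plate pose and the post tops.

```bash
cat >> h.py <<'E'
def cloud(cal,d,win):
    r0,r1,c0,c1=win;K=np.array([[cal['fx'],0,cal['cx']],[0,cal['fy'],cal['cy']],[0,0,1.]])
    cc,rr=np.meshgrid(np.arange(c0,c1),np.arange(r0,r1));px=np.stack([cc.ravel(),rr.ravel()],1).astype(float)
    u=cv2.undistortPoints(px[:,None],K,np.array([cal['k1'],0,0,0.]))[:,0]
    dd=d[r0:r1,c0:c1].ravel()[:,None];T=np.array(cal['world_from_camera'])
    W=(np.hstack([u[:,:1],-u[:,1:],-np.ones_like(dd)])*dd)@T[:3,:3].T+T[:3,3];W[dd[:,0]==0]=np.nan
    return W.reshape(r1-r0,c1-c0,3)
def rect_at(cal,mask,z):
    cs=max(cv2.findContours(mask.astype(np.uint8),0,2)[0],key=cv2.contourArea)[:,0]
    h=cv2.convexHull(np.array([at_z(cal,p,z)[:2] for p in cs],np.float32)*1000)
    return cv2.minAreaRect(h)
E
python3 - <<'E'
from h import *
cal=np.load('m1_c.npy',allow_pickle=True).item();d=np.load('m1_d.npy');img=cv2.imread('pics/m1.png')
win=(110,220,250,445);W=cloud(cal,d,win);z=W[...,2]
sub=img[110:220,250:445]
print('hist',np.histogram(z[np.isfinite(z)],np.arange(-.01,.09,.004)))
hsv=cv2.cvtColor(sub,cv2.COLOR_BGR2HSV)
m=(z>.008)&(z<.08)
m=m|((hsv[...,2]>170)); m=cv2.morphologyEx(m.astype(np.uint8),3,np.ones((7,7)))
full=np.zeros((400,640),np.uint8);full[110:220,250:445]=m
white=(hsv[...,2]>170)&(hsv[...,1]<40)&np.isfinite(z)
zp=np.median(z[white]);print('plate z',zp,'bench',np.median(z[:8]))
print(rect_at(cal,full,zp))
save('mm',np.dstack([full*255]*3)[100:230,240:450])
# tall stuff
for lo,hi in [(zp+.034,zp+.06)]:
    t=((z>lo)&(z<hi)).astype(np.uint8);n,l,s,c=cv2.connectedComponentsWithStats(t)
    for i in range(1,n):
        if s[i,4]>3: print('tall',s[i,4],c[i]+[250,110],W[l==i].mean(0))
E
```

```text
hist (array([   0,   39, 8924,  247,    0,    0,    0,    0,   12,   25, 3795,
       4621, 2507,  280,   29,   43,  162,   77,  423,   15,   12,   76,
         77,    0]), array([-0.01 , -0.006, -0.002,  0.002,  0.006,  0.01 ,  0.014,  0.018,
        0.022,  0.026,  0.03 ,  0.034,  0.038,  0.042,  0.046,  0.05 ,
        0.054,  0.058,  0.062,  0.066,  0.07 ,  0.074,  0.078,  0.082,
        0.086]))
plate z 0.03407603964391892 bench nan
((516.0992431640625, -101.88170623779297), (228.5583038330078, 111.21077728271484), 0.13959795236587524)
tall 91 [367.5495 148.8791] [ 0.539  -0.0729  0.0771]
tall 81 [366.284  192.9012] [ 0.5394 -0.131   0.077 ]
```

```bash
python3 -c "
from h import *
plan([.525,.18,.23],90)"
```

```text
at 2.8 [ 0.4797 -0.103   0.2593] slide [0.2832 0.0435 0.0295] turn [-0.001  -0.0009 -0.0062] F [-0.133  -0.5017  0.5178] gap 0.04976989669511465
```

Emit:
carry_out(steps=[{"angular":[0,0,-0.006],"slide":[0.283,0.043,0.03],"claw":0.05},{"angular":[0,0,-0.006],"slide":[0.283,0.043,0.03],"claw":0.05},{"angular":[0,0,-0.006],"slide":[0.283,0.043,0.03],"claw":0.05},{"angular":[0,0,-0.006],"slide":[0.283,0.043,0.03],"claw":0.05},{"angular":[0,0,-0.006],"slide":[0.283,0.043,0.03],"claw":0.05},{"angular":[0,0,-0.006],"slide":[0.283,0.043,0.03],"claw":0.05},{"angular":[0,0,-0.006],"slide":[0.283,0.043,0.03],"claw":0.05},{"angular":[0,0,-0.006],"slide":[0.283,0.043,0.03],"claw":0.05}])

```text
clock: 3.6
position: [0.5241, 0.1806, 0.2292]
eef_rot: [[-0.002, 1.0, -0.002], [1.0, 0.002, 0.001], [0.001, -0.002, -1.0]]
wrist_force: [0.0, -1.3, 0.1]
finger_gap: 0.0498
grip_force: 0.0
```

Run:
```python
from h import *
plan([.525,.18,.23],90)
cal=cams.calibration('wrist');img,d=cams.snapshot('wrist')
save('w2',img);np.save('w2_d.npy',d);np.save('w2_c.npy',cal,allow_pickle=True)
for r in cut_out('wrist','mirror')[:4]:
    m=r['mask'];W=cloud(cal,d,(0,400,0,640))[m];W=W[np.isfinite(W[:,2])]
    t=W[W[:,2]>.03]
    c=(t.min(0)+t.max(0))/2 if len(t)>5 else 0
    print(round(r['p'],2),r['point'],'rgb',img[m].mean(0),'n',m.sum(),len(t),'cell mid',c)
    if len(t)>10:
        tt=W[W[:,2]>.05][:,:2];print(' top',len(tt),tt.mean(0),'line dir',np.linalg.svd(tt-tt.mean(0))[2][0],W[:,2].max())
for r in tip_of('wrist','glass_side')[:4]: print('glass',r['p'],at_z(cal,r['point'],.012))
for r in tip_of('wrist','mirror')[:4]: print('mir',r['p'],at_z(cal,r['point'],.0))
```

```text
at 3.6 [0.5241 0.1806 0.2292] slide [-0.0006  0.0009 -0.0008] turn [-0.002  -0.001   0.0024] F [ 0.0362 -1.2996  0.1472] gap 0.049777007108457456
0.77 [246.3, 165.9] rgb [ 41.148   74.4499 146.9746] n 2047 622 cell mid [0.4194 0.1847 0.0491]
 top 515 [0.4211 0.1855] line dir [-0.9568 -0.2907] 0.06809569616019473
0.75 [445.4, 154.8] rgb [ 32.8968  64.9067 134.2356] n 2122 540 cell mid [0.6969 0.1968 0.0493]
 top 445 [0.6927 0.1971] line dir [ 0.9577 -0.2877] 0.06727476400882992
0.64 [326.1, 164.2] rgb [128.8878 133.6991 132.3287] n 1871 482 cell mid [0.5316 0.1859 0.0509]
 top 441 [0.5314 0.1868] line dir [ 0.1984 -0.9801] 0.06796117927270934
0.61 [282.2, 233.1] rgb [28.6246 78.5247 39.4761] n 1132 187 cell mid [0.4662 0.1229 0.1501]
 top 64 [0.4554 0.0821] line dir [-0.0097 -1.    ] 0.27004961557182094
glass 0.95 [0.6936 0.1714 0.012 ]
glass 0.92 [0.5034 0.1817 0.012 ]
glass 0.88 [0.4036 0.2104 0.012 ]
glass 0.85 [0.429  0.0467 0.012 ]
mir 0.98 [0.5274 0.1803 0.    ]
mir 0.91 [0.6943 0.2004 0.    ]
mir 0.8 [ 0.4566  0.0711 -0.    ]
mir 0.73 [ 0.5028 -0.1266  0.    ]
```

View pics/w2.png

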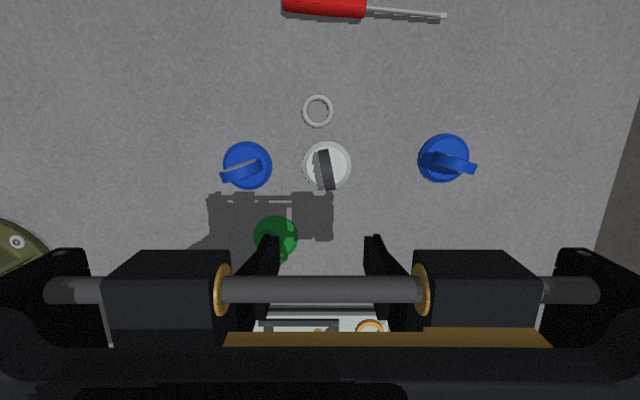

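The white mirror is at (326,165) and the steel ring at (317,110). The cell leans about 11° in yaw and the gripper shadow is harmless. One refinement of the mirror's yaw and centre comes next.

Run:
```python
from h import *
cal=np.load('w2_c.npy',allow_pickle=True).item();d=np.load('w2_d.npy');img=cv2.imread('pics/w2.png')
win=(130,200,295,360);W=cloud(cal,d,win);s=img[130:200,295:360];V=s.max(2)
z=W[...,2]
for lo in (.03,.045,.058):
    t=W[(z>lo)][:,:2].astype(np.float32)*1000
    print(lo,len(t),cv2.minAreaRect(t),t.mean(0),np.linalg.svd(t-t.mean(0),full_matrices=False)[2][0])
m=(V>165)|(z>.03)
full=np.zeros((400,640),np.uint8);full[130:200,295:360]=cv2.morphologyEx(m.astype(np.uint8),2,np.ones((3,3)))
cs=max(cv2.findContours(full,0,2)[0],key=cv2.contourArea)[:,0].astype(float)
for zz in (0.,.006,.012):
    P=np.array([at_z(cal,p,zz)[:2] for p in cs],np.float32)*1000
    print(zz,cv2.minEnclosingCircle(P),cv2.fitEllipse(P))
# rows of dark cell top strip
f=((z<.02)&(z>.004));print('foot med', W[f][:,:2].min(0),W[f][:,:2].max(0))
```

```text
0.03 486 ((531.7628784179688, 185.24557495117188), (15.077759742736816, 53.559322357177734), 11.363359451293945) [531.0906 188.4467] [ 0.1987 -0.9801]
0.045 464 ((531.8850708007812, 184.45594787597656), (15.081912994384766, 51.944149017333984), 11.475573539733887) [531.2919 187.4597] [ 0.1968 -0.9804]
0.058 349 ((531.71533203125, 184.31507873535156), (14.564624786376953, 40.56009292602539), 11.464235305786133) [531.6401 185.6377] [ 0.211  -0.9775]
0.0 ((536.9739379882812, 179.47000122070312), 33.62771224975586) ((539.6747436523438, 181.73263549804688), (40.2457160949707, 64.55741882324219), 0.7092916369438171)
0.006 ((536.8121337890625, 180.5936737060547), 33.16028594970703) ((539.475341796875, 182.82489013671875), (39.686248779296875, 63.65998077392578), 0.7093505859375)
0.012 ((536.6503295898438, 181.7174072265625), 32.6927604675293) ((539.2759399414062, 183.9171600341797), (39.12678909301758, 62.76255416870117), 0.7093403935432434)
foot med [0.4983 0.1493] [0.5662 0.2202]
```

```bash
python3 -c "
from h import *
plan([.5318,.1845,.11],101.4);plan([.5318,.1845,.031],101.4)"
```

```text
at 3.8 [0.5249 0.1778 0.2296] slide [0.0067 0.0069 0.1196] turn [-0.0007  0.0001 -0.2022] F [ 0.1942 -0.6732 -0.0809] gap 0.05017687838668629
at 3.8 [0.5249 0.1778 0.2296] slide [0.0067 0.007  0.1986] turn [-0.0007  0.0001 -0.2022] F [ 0.1942 -0.6732 -0.0809] gap 0.05017687838668629
```

Emit:
carry_out(steps=[{"angular":[0,0,-0.1],"slide":[0.006,0.007,0.05],"claw":0.05},{"angular":[0,0,-0.202],"slide":[0.006,0.007,0.1],"claw":0.05},{"angular":[0,0,-0.202],"slide":[0.006,0.007,0.13],"claw":0.05},{"angular":[0,0,-0.202],"slide":[0.006,0.007,0.13],"claw":0.05},{"angular":[0,0,-0.202],"slide":[0.006,0.007,0.13],"claw":0.05},{"angular":[0,0,-0.202],"slide":[0.006,0.007,0.13],"claw":0.05},{"angular":[0,0,-0.202],"slide":[0.006,0.007,0.13],"claw":0.05},{"angular":[0,0,-0.202],"slide":[0.006,0.007,0.13],"claw":0.05}])

```text
clock: 4.6
position: [0.5324, 0.1863, 0.1012]
eef_rot: [[-0.2, 0.98, 0.002], [0.98, 0.2, 0.001], [0.001, 0.002, -1.0]]
wrist_force: [-0.7, 0.3, 0.0]
finger_gap: 0.0501
grip_force: 0.0
```

```bash
python3 -c "
from h import *
plan([.5318,.1845,.031],101.4)
for i in range(3): cams.snapshot('wrist');plan([.5318,.1845,.031],101.4)"
```

```text
at 4.6 [0.5324 0.1863 0.1012] slide [-0.0017 -0.0011  0.0702] turn [ 0.0019 -0.0008  0.0027] F [-0.6596  0.2857  0.007 ] gap 0.05010356060453646
at 4.65 [0.5321 0.1862 0.1008] slide [-0.0017 -0.0007  0.0698] turn [ 0.0013 -0.0008  0.0028] F [-0.1699  0.3247  0.3815] gap 0.050106516033873366
at 4.7 [0.5319 0.1862 0.1005] slide [-0.0017 -0.0005  0.0695] turn [ 0.0008 -0.0008  0.0029] F [-1.0916  0.2804  0.3077] gap 0.05026007794345457
at 4.75 [0.5317 0.1861 0.1002] slide [-0.0017 -0.0002  0.0692] turn [ 0.0002 -0.0009  0.003 ] F [-0.3986  0.8218 -0.5512] gap 0.04970611408010303
```

Emit:
carry_out(steps=[{"angular":[0,0,0],"slide":[-0.001,0,0.03],"claw":0.05},{"angular":[0,0,0],"slide":[-0.001,0,0.055],"claw":0.05},{"angular":[0,0,0],"slide":[-0.001,0,0.068],"claw":0.05},{"angular":[0,0,0],"slide":[-0.001,0,0.069],"claw":0.05},{"angular":[0,0,0],"slide":[-0.001,0,0.069],"claw":0.05},{"angular":[0,0,0],"slide":[-0.001,0,0.069],"claw":0.04},{"angular":[0,0,0],"slide":[-0.001,0,0.069],"claw":0.02},{"angular":[0,0,0],"slide":[-0.001,0,0.069],"claw":0.018}], squeeze=10)

```text
clock: 5.55
position: [0.5321, 0.1853, 0.0314]
eef_rot: [[-0.201, 0.98, 0.0], [0.98, 0.201, 0.001], [0.001, 0.001, -1.0]]
wrist_force: [-0.1, 0.5, 1.0]
finger_gap: 0.0335
grip_force: 0.0
```

Emit:
carry_out(steps=[{"angular":[0,0,0],"slide":[0,0,0],"claw":0.005},{"angular":[0,0,0],"slide":[0,0,0],"claw":0.005},{"angular":[0,0,0],"slide":[0,0,0],"claw":0.005},{"angular":[0,0,0],"slide":[0,0,0],"claw":0.005},{"angular":[0,0,0],"slide":[0,0,0],"claw":0.0},{"angular":[0,0,0],"slide":[0,0,0],"claw":0.0},{"angular":[0,0,0],"slide":[0,0,0],"claw":0.0},{"angular":[0,0,0],"slide":[0,0,0],"claw":0.0}], squeeze=35)

```text
clock: 6.35
position: [0.5314, 0.1851, 0.0305]
eef_rot: [[-0.201, 0.98, -0.001], [0.98, 0.201, 0.001], [0.001, -0.001, -1.0]]
wrist_force: [0.5, 1.0, 0.5]
finger_gap: 0.0007
grip_force: 0.0
```

```bash
python3 -c "
from h import *
plan([.5318,.1845,.15],101.4);print(robot.sense()['grip_force'])"
```

```text
at 6.35 [0.5314 0.1851 0.0305] slide [-0.0006  0.0001 -0.1195] turn [-0.0008 -0.0011  0.0031] F [0.4666 0.9893 0.4903] gap 0.0007361047977870726
0.0
```

The fingers closed on nothing, so I'll take a look.

Run:
```python
from h import *
a,_=cams.snapshot('wrist');b,db=cams.snapshot('scene');np.save('s3_d.npy',db);save('s3',b)
v=cv2.resize(b[150:330,310:500],(400,380),interpolation=3);w=cv2.resize(a,(400,250))
o=np.zeros((380,800,3),np.uint8);o[:,:400]=v;o[:250,400:]=w;save('c3',o)
```

```text
(no output)
```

View pics/c3.png

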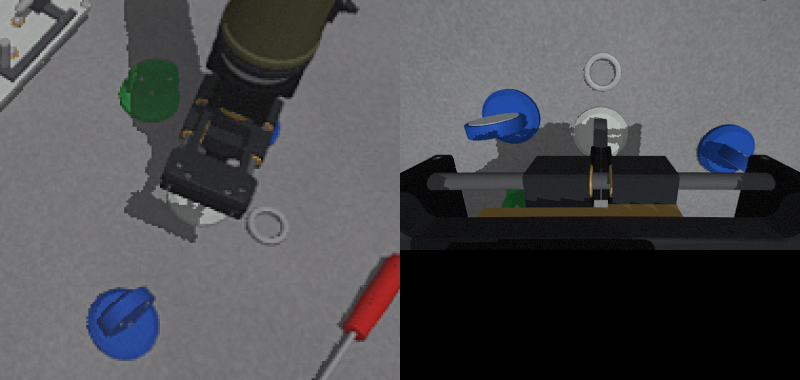

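Run:
```python
from h import *
cal=cams.calibration('wrist');img,d=cams.snapshot('wrist');print(robot.sense()['position'])
W=cloud(cal,d,(150,340,420-140,640-240));z=W[...,2]
s=cv2.resize(img[150:340,280:400],(480,760));
o=cv2.resize(img[150:340,280:400],(378,598),interpolation=0)
hm=(np.nan_to_num(z)*1000).clip(0,120)*2
o2=cv2.applyColorMap(cv2.resize(hm.astype(np.uint8),(378,598),interpolation=0),2)
save('c4',np.hstack([o,o2[:,:,::-1]]))
for c in (330,336,340,345):
    print(c,[(r,*(W[r-150,c-280]*1000).round()) for r in range(155,335,10)])
```

```text
[0.5315 0.1851 0.0305]
330 [(155, np.float64(530.0), np.float64(232.0), np.float64(0.0)), (165, np.float64(531.0), np.float64(224.0), np.float64(-1.0)), (175, np.float64(532.0), np.float64(218.0), np.float64(8.0)), (185, np.float64(534.0), np.float64(211.0), np.float64(13.0)), (195, np.float64(533.0), np.float64(212.0), np.float64(45.0)), (205, np.float64(533.0), np.float64(208.0), np.float64(54.0)), (215, np.float64(534.0), np.float64(204.0), np.float64(59.0)), (225, np.float64(535.0), np.float64(198.0), np.float64(62.0)), (235, np.float64(536.0), np.float64(193.0), np.float64(64.0)), (245, np.float64(535.0), np.float64(195.0), np.float64(83.0)), (255, np.float64(535.0), np.float64(194.0), np.float64(94.0)), (265, np.float64(535.0), np.float64(194.0), np.float64(104.0)), (275, np.float64(534.0), np.float64(195.0), np.float64(114.0)), (285, np.float64(529.0), np.float64(216.0), np.float64(157.0)), (295, np.float64(529.0), np.float64(213.0), np.float64(158.0)), (305, np.float64(537.0), np.float64(183.0), np.float64(120.0)), (315, np.float64(538.0), np.float64(178.0), np.float64(120.0)
[... 2790 characters left out ...]
 (225, np.float64(552.0), np.float64(182.0), np.float64(12.0)), (235, np.float64(554.0), np.float64(173.0), np.float64(12.0)), (245, np.float64(557.0), np.float64(163.0), np.float64(9.0)), (255, np.float64(532.0), np.float64(223.0), np.float64(150.0)), (265, np.float64(532.0), np.float64(223.0), np.float64(156.0)), (275, np.float64(531.0), np.float64(223.0), np.float64(162.0)), (285, np.float64(531.0), np.float64(221.0), np.float64(164.0)), (295, np.float64(532.0), np.float64(218.0), np.float64(164.0)), (305, np.float64(533.0), np.float64(215.0), np.float64(163.0)), (315, np.float64(533.0), np.float64(213.0), np.float64(165.0)), (325, np.float64(534.0), np.float64(209.0), np.float64(164.0))]
```

View pics/c4.png

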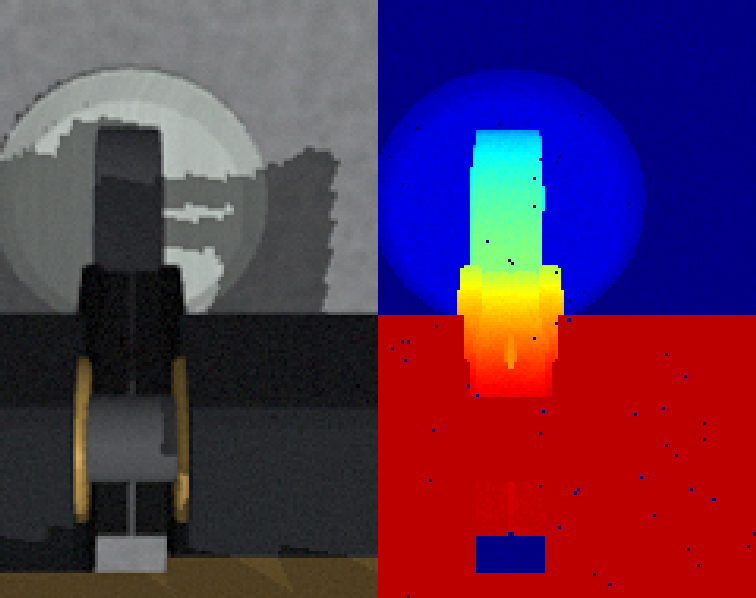

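The mirror hasn't moved. It stands centred right under the closed fingers, whose tips show at z ≈ 0.070 while the reported TCP z is 0.0305. So the fingers end about 40 mm short of the reported TCP. I'll open and go lower in watched steps.

Emit:
carry_out(steps=[{"angular":[0,0,0],"slide":[0,0,-0.004],"claw":0.05},{"angular":[0,0,0],"slide":[0,0,-0.004],"claw":0.05},{"angular":[0,0,0],"slide":[0,0,-0.004],"claw":0.05},{"angular":[0,0,0],"slide":[0,0,-0.004],"claw":0.05},{"angular":[0,0,0],"slide":[0,0,-0.004],"claw":0.05},{"angular":[0,0,0],"slide":[0,0,0.0],"claw":0.05},{"angular":[0,0,0],"slide":[0,0,0.006],"claw":0.05},{"angular":[0,0,0],"slide":[0,0,0.012],"claw":0.05}])

```text
clock: 7.3
position: [0.5313, 0.185, 0.0178]
eef_rot: [[-0.201, 0.98, -0.001], [0.98, 0.201, 0.001], [0.001, -0.001, -1.0]]
wrist_force: [-1.0, -0.6, 0.3]
finger_gap: 0.0486
grip_force: 0.0
```

Run:
```python
from h import *
plan([.5318,.1845,-.006],101.4)
cal=cams.calibration('wrist');img,d=cams.snapshot('wrist')
s=robot.sense();R=s['eef_rot'];W=cloud(cal,d,(180,330,200,440));L=(W-s['position'])@R
# finger points in the tool frame: |y| 20..45 mm
m=np.isfinite(L[...,2])&(abs(L[...,1])>.02)&(abs(L[...,1])<.05)&(abs(L[...,0])<.03)&(W[...,2]>.03)
P=L[m]*1000;print(len(P),'max tool z of fingers',np.percentile(P[:,2],[100,99,95,80]))
for sgn in(1,-1):
    Q=P[sgn*P[:,1]>0];print(sgn,Q[np.argsort(-Q[:,2])[:6]].round(1).tolist())
save('w5',img)
```

```text
at 7.3 [0.5313 0.185  0.0178] slide [-0.0006  0.0005  0.0238] turn [-0.0012 -0.001   0.003 ] F [-1.0444 -0.5691  0.2906] gap 0.048580573985146036
6468 max tool z of fingers [-39.9992 -42.578  -49.2931 -69.0877]
1 [[8.4, 30.5, -40.0], [8.5, 29.8, -40.4], [8.5, 28.0, -40.4], [8.6, 27.4, -40.5], [8.7, 26.8, -40.7], [8.1, 26.2, -40.9]]
-1 [[8.5, -24.5, -40.2], [8.5, -25.1, -40.2], [9.8, -29.2, -40.2], [8.6, -23.3, -40.4], [-4.5, -22.6, -40.4], [-5.0, -22.6, -40.7]]
```

The depth picture confirms the real tips sit at tool z = -40 mm. A reported TCP z of -0.008 gives the intended grasp height.

Emit:
carry_out(steps=[{"angular":[0,0,0],"slide":[0,0,0.01],"claw":0.05},{"angular":[0,0,0],"slide":[0,0,0.018],"claw":0.05},{"angular":[0,0,0],"slide":[0,0,0.025],"claw":0.05},{"angular":[0,0,0],"slide":[0,0,0.025],"claw":0.05},{"angular":[0,0,0],"slide":[0,0,0.025],"claw":0.04},{"angular":[0,0,0],"slide":[0,0,0.025],"claw":0.03},{"angular":[0,0,0],"slide":[0,0,0.025],"claw":0.02},{"angular":[0,0,0],"slide":[0,0,0.025],"claw":0.018}], squeeze=8)

```text
clock: 8.15
position: [0.5317, 0.1852, -0.0061]
eef_rot: [[-0.201, 0.98, -0.0], [0.98, 0.201, 0.001], [0.001, -0.0, -1.0]]
wrist_force: [-0.8, -0.3, 0.6]
finger_gap: 0.0256
grip_force: 0.0
```

Emit:
carry_out(steps=[{"angular":[0,0,0],"slide":[0,0,0],"claw":0.016},{"angular":[0,0,0],"slide":[0,0,0],"claw":0.014},{"angular":[0,0,0],"slide":[0,0,0],"claw":0.012},{"angular":[0,0,0],"slide":[0,0,0],"claw":0.01},{"angular":[0,0,0],"slide":[0,0,0],"claw":0.005},{"angular":[0,0,0],"slide":[0,0,0],"claw":0.0},{"angular":[0,0,0],"slide":[0,0,0],"claw":0.0},{"angular":[0,0,0],"slide":[0,0,0],"claw":0.0}], squeeze=35)

```text
clock: 8.95
position: [0.531, 0.185, -0.0064]
eef_rot: [[-0.201, 0.98, -0.002], [0.98, 0.201, 0.0], [0.001, -0.002, -1.0]]
wrist_force: [-2.8, -0.9, 4.4]
finger_gap: 0.0139
grip_force: 35.0
```

```bash
python3 -c "
from h import *
plan([.5318,.1845,.10],101.4);print(robot.sense()['grip_force'])"
```

```text
at 8.95 [ 0.531   0.185  -0.0064] slide [-0.0006  0.0005 -0.1064] turn [-0.0017 -0.0007  0.003 ] F [-2.7975 -0.9195  4.406 ] gap 0.013871692231012632
34.996222578920424
```

Emit:
carry_out(steps=[{"angular":[0,0,0],"slide":[0,0,-0.01],"claw":0.0},{"angular":[0,0,0],"slide":[0,0,-0.04],"claw":0.0},{"angular":[0,0,0],"slide":[0,0,-0.07],"claw":0.0},{"angular":[0,0,0],"slide":[0,0,-0.1],"claw":0.0},{"angular":[0,0,0],"slide":[0,0,-0.12],"claw":0.0},{"angular":[0,0,0],"slide":[0,0,-0.12],"claw":0.0},{"angular":[0,0,0],"slide":[0,0,-0.12],"claw":0.0},{"angular":[0,0,0],"slide":[0,0,-0.12],"claw":0.0}])

```text
clock: 9.75
position: [0.5306, 0.1844, 0.1119]
eef_rot: [[-0.201, 0.98, -0.003], [0.98, 0.201, 0.0], [0.001, -0.003, -1.0]]
wrist_force: [-0.5, -0.8, -3.4]
finger_gap: 0.0137
grip_force: 35.0
```

```bash
python3 -c "
from h import *
plan([.506,-.1015,.113],90.3);print(robot.sense()['grip_force'])"
```

```text
at 9.75 [0.5306 0.1844 0.1119] slide [-0.2752 -0.0814 -0.0011] turn [-0.0033 -0.0006  0.1967] F [-0.4623 -0.7827 -3.3851] gap 0.013691178236796839
34.99637026805431
```

Emit:
carry_out(steps=[{"angular":[0,0,0.03],"slide":[-0.03,-0.009,0],"claw":0.0},{"angular":[0,0,0.07],"slide":[-0.075,-0.022,0],"claw":0.0},{"angular":[0,0,0.11],"slide":[-0.12,-0.036,0],"claw":0.0},{"angular":[0,0,0.15],"slide":[-0.165,-0.05,0],"claw":0.0},{"angular":[0,0,0.197],"slide":[-0.21,-0.064,0],"claw":0.0},{"angular":[0,0,0.197],"slide":[-0.25,-0.075,0],"claw":0.0},{"angular":[0,0,0.197],"slide":[-0.275,-0.081,0],"claw":0.0},{"angular":[0,0,0.197],"slide":[-0.275,-0.081,0],"claw":0.0}])

```text
clock: 10.55
position: [0.5056, -0.1063, 0.1115]
eef_rot: [[0.003, 1.0, -0.004], [1.0, -0.003, -0.0], [-0.0, -0.004, -1.0]]
wrist_force: [-0.0, -0.4, -3.6]
finger_gap: 0.0137
grip_force: 35.0
```

Run:
```python
from h import *
for i in range(6): cams.snapshot('wrist')
plan([.506,-.1015,.055],90.3)
F=[]
for i in range(6): cams.snapshot('wrist');F.append(robot.sense()['wrist_force'])
print(np.mean(F,0),np.std(F,0))
cal=cams.calibration('wrist');img,d=cams.snapshot('wrist');s=robot.sense()
W=cloud(cal,d,(60,330,220,460));L=(W-s['position'])@s['eef_rot'];m=np.isfinite(W[...,2])
t=m&(abs(W[...,0]-.54)<.015)&(abs(W[...,1]+.102)<.045)&(W[...,2]>.068)&(W[...,2]<.085)
n,l,st,c=cv2.connectedComponentsWithStats(t.astype(np.uint8))
for i in range(1,n):
    if st[i,4]>8: print('post?',st[i,4],W[l==i].mean(0))
# mirror in hand: foot + cell in tool frame
f=m&(L[...,2]<.004)&(L[...,2]>-.012)&(abs(L[...,0])<.05)&(abs(L[...,1])<.05)
P=L[f]*1000;print('foot',len(P),P.min(0),P.max(0))
save('w6',img)
```

```text
at 10.85 [ 0.5073 -0.0989  0.1129] slide [-0.0027 -0.0012  0.0579] turn [-0.0016 -0.0016  0.0025] F [ 0.0133 -0.0884 -3.6834] gap 0.01382707729865595
[ 0.238  -0.1112 -3.2362] [0.4849 0.3979 0.5747]
post? 199 [ 0.5393 -0.073   0.0773]
foot 150 [ -9.7864 -33.5504 -11.9837] [34.6435 35.6924 -6.3487]
```

View pics/w6.png

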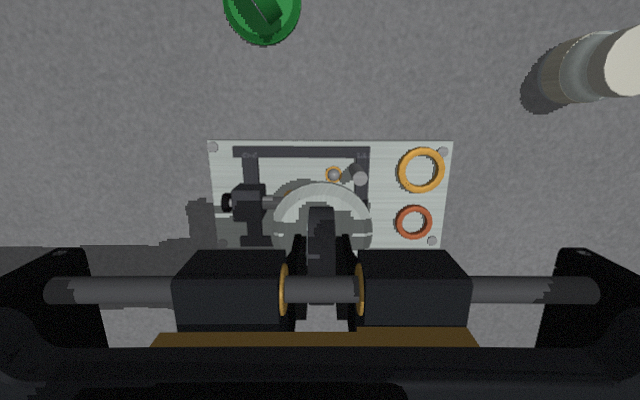

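The picture shows the mirror held above the pads, glass towards the catch at (248,200), with the left post at (360,178) matching the earlier estimate. I'll lower it to just above nose height, about 4 mm short of the stops.

Emit:
carry_out(steps=[{"angular":[-0.002,-0.002,0.002],"slide":[-0.002,-0.001,0.01],"claw":0.0},{"angular":[-0.002,-0.002,0.002],"slide":[-0.002,-0.001,0.025],"claw":0.0},{"angular":[-0.002,-0.002,0.002],"slide":[-0.002,-0.001,0.04],"claw":0.0},{"angular":[-0.002,-0.002,0.002],"slide":[-0.002,-0.001,0.05],"claw":0.0},{"angular":[-0.002,-0.002,0.002],"slide":[-0.002,-0.001,0.057],"claw":0.0},{"angular":[-0.002,-0.002,0.002],"slide":[-0.002,-0.001,0.057],"claw":0.0},{"angular":[-0.002,-0.002,0.002],"slide":[-0.002,-0.001,0.057],"claw":0.0},{"angular":[-0.002,-0.002,0.002],"slide":[-0.002,-0.001,0.057],"claw":0.0}])

```text
clock: 12.0
position: [0.507, -0.1026, 0.0569]
eef_rot: [[-0.003, 1.0, 0.002], [1.0, 0.003, -0.001], [-0.001, 0.002, -1.0]]
wrist_force: [0.1, -0.3, -4.0]
finger_gap: 0.0135
grip_force: 35.0
```

```bash
cat >> h.py <<'E'
def settle(n=8,k=8):
    for i in range(n): cams.snapshot('wrist')
    S=[]
    for i in range(k): cams.snapshot('wrist');S.append(robot.sense())
    print('t',S[-1]['clock'],'pos',np.mean([s['position'] for s in S],0),'F',np.mean([s['wrist_force'] for s in S],0),'T',np.mean([s['torque'] for s in S],0),'gap',S[-1]['finger_gap'])
E
python3 -c "
from h import *
settle(4,6);plan([.5105,-.1015,.055],90.3)"
```

```text
t 12.5 pos [ 0.5064 -0.1026  0.0565] F [ 0.1848  0.0871 -2.9379] T [-0.0042 -0.0959 -0.006 ] gap 0.013968939134904297
at 12.5 [ 0.5063 -0.1026  0.0564] slide [0.0011 0.0042 0.0014] turn [ 0.0011  0.0011 -0.0023] F [ 0.2782 -0.0756 -2.5629] gap 0.013968939134904297
```

Emit:
carry_out(steps=[{"angular":[0,0,0],"slide":[0.001,0.0005,0.001],"claw":0.0},{"angular":[0,0,0],"slide":[0.001,0.001,0.001],"claw":0.0},{"angular":[0,0,0],"slide":[0.001,0.0015,0.001],"claw":0.0},{"angular":[0,0,0],"slide":[0.001,0.002,0.001],"claw":0.0},{"angular":[0,0,0],"slide":[0.001,0.0025,0.001],"claw":0.0},{"angular":[0,0,0],"slide":[0.001,0.003,0.001],"claw":0.0},{"angular":[0,0,0],"slide":[0.001,0.003,0.001],"claw":0.0},{"angular":[0,0,0],"slide":[0.001,0.003,0.001],"claw":0.0}])

```text
clock: 13.3
position: [0.5093, -0.1016, 0.0553]
eef_rot: [[-0.003, 1.0, 0.001], [1.0, 0.003, -0.001], [-0.001, 0.001, -1.0]]
wrist_force: [-0.2, -0.6, -4.1]
finger_gap: 0.0137
grip_force: 35.0
```

```bash
python3 -c "
from h import *
settle(4,6)"
```

```text
t 13.8 pos [ 0.5093 -0.1016  0.0553] F [-0.4181 -0.0077 -3.649 ] T [-0.0623 -0.0471  0.0012] gap 0.013637254798152431
```

Emit:
carry_out(steps=[{"angular":[0,0,0],"slide":[0,0.0005,0],"claw":0.0},{"angular":[0,0,0],"slide":[0,0.001,0],"claw":0.0},{"angular":[0,0,0],"slide":[0,0.0015,0],"claw":0.0},{"angular":[0,0,0],"slide":[0,0.002,0],"claw":0.0},{"angular":[0,0,0],"slide":[0,0.002,0],"claw":0.0},{"angular":[0,0,0],"slide":[0,0.002,0],"claw":0.0},{"angular":[0,0,0],"slide":[0,0.002,0],"claw":0.0},{"angular":[0,0,0],"slide":[0,0.002,0],"claw":0.0}])

```text
clock: 14.6
position: [0.5101, -0.102, 0.0549]
eef_rot: [[-0.003, 1.0, -0.001], [1.0, 0.003, -0.001], [-0.001, -0.001, -1.0]]
wrist_force: [-5.7, -2.1, -1.8]
finger_gap: 0.0138
grip_force: 35.0
```

```bash
python3 -c "
from h import *
settle(4,6)"
```

```text
t 15.1 pos [ 0.5101 -0.102   0.0549] F [-5.1067 -2.0785 -1.9277] T [-0.4855  1.164  -0.0003] gap 0.013773660233865049
```

Emit:
carry_out(steps=[{"angular":[0,0,0],"slide":[-0.0005,-0.0004,0],"claw":0.0},{"angular":[0,0,0],"slide":[-0.0005,-0.0004,0.001],"claw":0.0},{"angular":[0,0,0],"slide":[-0.0005,-0.0004,0.002],"claw":0.0},{"angular":[0,0,0],"slide":[-0.0005,-0.0004,0.003],"claw":0.0},{"angular":[0,0,0],"slide":[-0.0005,-0.0004,0.004],"claw":0.0},{"angular":[0,0,0],"slide":[-0.0005,-0.0004,0.005],"claw":0.0},{"angular":[0,0,0],"slide":[-0.0005,-0.0004,0.005],"claw":0.0},{"angular":[0,0,0],"slide":[-0.0005,-0.0004,0.005],"claw":0.0}])

```text
clock: 15.9
position: [0.5102, -0.102, 0.0499]
eef_rot: [[-0.003, 1.0, -0.0], [1.0, 0.003, -0.001], [-0.001, -0.0, -1.0]]
wrist_force: [-4.5, -1.7, -3.8]
finger_gap: 0.0136
grip_force: 35.0
```

```bash
python3 -c "
from h import *
settle(3,5)"
```

```text
t 16.3 pos [ 0.5101 -0.102   0.0499] F [-4.783  -1.1588 -3.6631] T [-0.3164  1.2056  0.0063] gap 0.013896163237618352
```

Emit:
carry_out(steps=[{"angular":[0,0,0],"slide":[-0.0003,0,0.0005],"claw":0.0},{"angular":[0,0,0],"slide":[-0.0003,0,0.001],"claw":0.0},{"angular":[0,0,0],"slide":[-0.0003,0,0.0015],"claw":0.0},{"angular":[0,0,0],"slide":[-0.0003,0,0.002],"claw":0.0},{"angular":[0,0,0],"slide":[-0.0003,0,0.002],"claw":0.0},{"angular":[0,0,0],"slide":[-0.0003,0,0.002],"claw":0.0},{"angular":[0,0,0],"slide":[-0.0003,0,0.002],"claw":0.0},{"angular":[0,0,0],"slide":[-0.0003,0,0.002],"claw":0.0}])

```text
clock: 17.1
position: [0.5102, -0.102, 0.0482]
eef_rot: [[-0.003, 1.0, -0.001], [1.0, 0.003, -0.001], [-0.001, -0.001, -1.0]]
wrist_force: [-5.7, -0.1, -1.4]
finger_gap: 0.014
grip_force: 35.0
```

Emit:
carry_out(steps=[{"angular":[0,0,0],"slide":[0,0,0.0005],"claw":0.0},{"angular":[0,0,0],"slide":[0,0,0.001],"claw":0.0},{"angular":[0,0,0],"slide":[0,0,0.001],"claw":0.0},{"angular":[0,0,0],"slide":[0,0,0.001],"claw":0.0},{"angular":[0,0,0],"slide":[0,0,0.001],"claw":0.0},{"angular":[0,0,0],"slide":[0,0,0.001],"claw":0.0},{"angular":[0,0,0],"slide":[0,0,0.001],"claw":0.0},{"angular":[0,0,0],"slide":[0,0,0.001],"claw":0.0}])

```text
clock: 17.9
position: [0.5103, -0.1021, 0.0475]
eef_rot: [[-0.003, 1.0, -0.0], [1.0, 0.003, -0.001], [-0.001, -0.0, -1.0]]
wrist_force: [-5.1, 0.1, -0.0]
finger_gap: 0.0138
grip_force: 35.0
```

```bash
python3 -c "
from h import *
settle(0,5)"
```

```text
t 18.15 pos [ 0.5103 -0.1021  0.0475] F [-6.426  -0.645   0.1122] T [-0.1378  1.5876 -0.0254] gap 0.013722983874796644
```

Emit:
carry_out(steps=[{"angular":[0,0,0],"slide":[0,0,0.0005],"claw":0.0},{"angular":[0,0,0],"slide":[0,0,0.001],"claw":0.0},{"angular":[0,0,0],"slide":[0,0,0.0015],"claw":0.0},{"angular":[0,0,0],"slide":[0,0,0.0015],"claw":0.0},{"angular":[0,0,0],"slide":[0,0,0.0015],"claw":0.0},{"angular":[0,0,0],"slide":[0,0,0.0015],"claw":0.0},{"angular":[0,0,0],"slide":[0,0,0.0015],"claw":0.0},{"angular":[0,0,0],"slide":[0,0,0.0015],"claw":0.0}])

```text
clock: 18.95
position: [0.5105, -0.1021, 0.0466]
eef_rot: [[-0.003, 1.0, -0.0], [1.0, 0.003, -0.001], [-0.001, -0.0, -1.0]]
wrist_force: [-6.6, -1.1, 5.2]
finger_gap: 0.0138
grip_force: 35.1
```

```bash
python3 -c "
from h import *
settle(0,5)"
```

```text
t 19.2 pos [ 0.5105 -0.1021  0.0467] F [-7.7524 -0.153   4.659 ] T [-0.0911  1.949  -0.0046] gap 0.013245292039905914
```

Emit:
carry_out(steps=[{"angular":[0,0,0],"slide":[0,-0.0004,0],"claw":0.0},{"angular":[0,0,0],"slide":[0,-0.0004,0],"claw":0.0},{"angular":[0,0,0],"slide":[0,-0.0004,0.0005],"claw":0.0},{"angular":[0,0,0],"slide":[0,-0.0004,0.001],"claw":0.0},{"angular":[0,0,0],"slide":[0,-0.0004,0.001],"claw":0.0},{"angular":[0,0,0],"slide":[0,-0.0004,0.001],"claw":0.0},{"angular":[0,0,0],"slide":[0,-0.0004,0.001],"claw":0.0},{"angular":[0,0,0],"slide":[0,-0.0004,0.001],"claw":0.0}], squeeze=50)

```text
clock: 20.0
position: [0.5102, -0.102, 0.0448]
eef_rot: [[-0.003, 1.0, 0.0], [1.0, 0.003, -0.001], [-0.001, 0.0, -1.0]]
wrist_force: [-6.1, -0.6, -1.3]
finger_gap: 0.0134
grip_force: 50.0
```

```bash
python3 -c "
from h import *
settle(0,5);s=robot.sense();print(s['eef_rot'][:,2])"
```

```text
t 20.25 pos [ 0.5102 -0.102   0.0448] F [-5.2024 -0.5848 -1.5993] T [-0.1439  1.1998 -0.0176] gap 0.01350813350569808
[ 0.0003 -0.0007 -1.    ]
```

The push peaked at about 8 N and then dropped, so the nose has been wedged out. Carrying on down.

Emit:
carry_out(steps=[{"angular":[0,0,0],"slide":[0,0,0.001],"claw":0.0},{"angular":[0,0,0],"slide":[0,0,0.002],"claw":0.0},{"angular":[0,0,0],"slide":[0,0,0.003],"claw":0.0},{"angular":[0,0,0],"slide":[0,0,0.004],"claw":0.0},{"angular":[0,0,0],"slide":[0,0,0.005],"claw":0.0},{"angular":[0,0,0],"slide":[0,0,0.006],"claw":0.0},{"angular":[0,0,0],"slide":[0,0,0.006],"claw":0.0},{"angular":[0,0,0],"slide":[0,0,0.006],"claw":0.0}])

```text
clock: 21.05
position: [0.5103, -0.102, 0.0389]
eef_rot: [[-0.003, 1.0, 0.0], [1.0, 0.003, -0.001], [-0.001, 0.0, -1.0]]
wrist_force: [-5.1, -0.1, -0.4]
finger_gap: 0.0139
grip_force: 50.0
```

```bash
python3 -c "
from h import *
settle(0,5)"
```

```text
t 21.3 pos [ 0.5103 -0.1021  0.0389] F [-5.1399 -0.8076 -0.945 ] T [-0.1729  1.2442 -0.0224] gap 0.013473232719327611
```

Emit:
carry_out(steps=[{"angular":[0,0,0],"slide":[0,-0.0003,0.0005],"claw":0.0},{"angular":[0,0,0],"slide":[0,-0.0003,0.001],"claw":0.0},{"angular":[0,0,0],"slide":[0,-0.0003,0.0015],"claw":0.0},{"angular":[0,0,0],"slide":[0,-0.0003,0.002],"claw":0.0},{"angular":[0,0,0],"slide":[0,-0.0003,0.0025],"claw":0.0},{"angular":[0,0,0],"slide":[0,-0.0003,0.003],"claw":0.0},{"angular":[0,0,0],"slide":[0,-0.0003,0.003],"claw":0.0},{"angular":[0,0,0],"slide":[0,-0.0003,0.003],"claw":0.0}])

```text
clock: 22.1
position: [0.5102, -0.1021, 0.0357]
eef_rot: [[-0.003, 1.0, 0.001], [1.0, 0.003, -0.001], [-0.001, 0.001, -1.0]]
wrist_force: [-4.2, -0.5, -2.8]
finger_gap: 0.0138
grip_force: 50.0
```

```bash
python3 -c "
from h import *
settle(0,5)"
```

```text
t 22.35 pos [ 0.5102 -0.1021  0.0357] F [-4.1564  0.4444 -3.1034] T [0.0298 1.0101 0.0093] gap 0.01333273980571026
```

Emit:
carry_out(steps=[{"angular":[0,0,0],"slide":[0,-0.0003,0.0003],"claw":0.0},{"angular":[0,0,0],"slide":[0,-0.0003,0.0006],"claw":0.0},{"angular":[0,0,0],"slide":[0,-0.0003,0.0009],"claw":0.0},{"angular":[0,0,0],"slide":[0,-0.0003,0.0012],"claw":0.0},{"angular":[0,0,0],"slide":[0,-0.0003,0.0015],"claw":0.0},{"angular":[0,0,0],"slide":[0,-0.0003,0.0015],"claw":0.0},{"angular":[0,0,0],"slide":[0,-0.0003,0.0015],"claw":0.0},{"angular":[0,0,0],"slide":[0,-0.0003,0.0015],"claw":0.0}])

```text
clock: 23.15
position: [0.5102, -0.1022, 0.035]
eef_rot: [[-0.003, 1.0, 0.001], [1.0, 0.003, -0.001], [-0.001, 0.001, -1.0]]
wrist_force: [-5.3, 1.0, 3.0]
finger_gap: 0.0139
grip_force: 50.0
```

```bash
python3 -c "
from h import *
settle(0,5)"
```

```text
t 23.4 pos [ 0.5102 -0.1022  0.035 ] F [-5.3162  0.9465  2.4362] T [0.2716 1.3357 0.0283] gap 0.01359455098287362
```

It lands on the pads at TCP z 0.0352, exactly the predicted level. Next I'll relax the side push, then press to about 9 N.

Emit:
carry_out(steps=[{"angular":[0,0,0],"slide":[0.0002,-0.0003,0],"claw":0.0},{"angular":[0,0,0],"slide":[0.0002,-0.0006,0],"claw":0.0},{"angular":[0,0,0],"slide":[0.0002,-0.0009,0.0003],"claw":0.0},{"angular":[0,0,0],"slide":[0.0002,-0.001,0.0006],"claw":0.0},{"angular":[0,0,0],"slide":[0.0002,-0.001,0.0008],"claw":0.0},{"angular":[0,0,0],"slide":[0.0002,-0.001,0.0008],"claw":0.0},{"angular":[0,0,0],"slide":[0.0002,-0.001,0.0008],"claw":0.0},{"angular":[0,0,0],"slide":[0.0002,-0.001,0.0008],"claw":0.0}])

```text
clock: 24.2
position: [0.5102, -0.1022, 0.0349]
eef_rot: [[-0.003, 1.0, 0.003], [1.0, 0.003, -0.002], [-0.002, 0.003, -1.0]]
wrist_force: [-4.4, 1.5, 8.4]
finger_gap: 0.0139
grip_force: 50.0
```

```bash
python3 -c "
from h import *
settle(0,6);print(robot.sense()['eef_rot'][:,2])"
```

```text
t 24.5 pos [ 0.5102 -0.1022  0.0349] F [-4.9926  1.2446  7.9634] T [0.3087 1.2262 0.0063] gap 0.013703763355863862
[ 0.0033 -0.0017 -1.    ]
```

Emit:
carry_out(steps=[{"angular":[0.002,0.001,0],"slide":[0.0002,-0.0003,0],"claw":0.0},{"angular":[0.004,0.002,0],"slide":[0.0003,-0.0006,0],"claw":0.0},{"angular":[0.005,0.003,0],"slide":[0.0003,-0.0008,0],"claw":0.0},{"angular":[0.005,0.003,0],"slide":[0.0003,-0.0008,0.0002],"claw":0.0},{"angular":[0.005,0.003,0],"slide":[0.0003,-0.0008,0.0002],"claw":0.0},{"angular":[0.005,0.003,0],"slide":[0.0003,-0.0008,0.0002],"claw":0.0},{"angular":[0.005,0.003,0],"slide":[0.0003,-0.0008,0.0002],"claw":0.0},{"angular":[0.005,0.003,0],"slide":[0.0003,-0.0008,0.0002],"claw":0.0}])

```text
clock: 25.3
position: [0.5101, -0.1022, 0.0349]
eef_rot: [[-0.003, 1.0, -0.0], [1.0, 0.003, 0.001], [0.001, -0.0, -1.0]]
wrist_force: [-3.6, 1.5, 6.7]
finger_gap: 0.0135
grip_force: 50.0
```

```bash
cat >> h.py <<'E'
def cop(k=8):
    S=[]
    for i in range(k): cams.snapshot('wrist');S.append(robot.sense())
    F=np.mean([s['wrist_force'] for s in S],0);T=np.mean([s['torque'] for s in S],0)
    h=.235;print('t',S[-1]['clock'],'F',F,'T',T,'cop x,y mm',1000*(-h*F[0]-T[1]-.06)/F[2],1000*(T[0]+.05-h*F[1])/F[2],S[-1]['position'],S[-1]['eef_rot'][:,2])
E
python3 -c "
from h import *
cop()"
```

```text
t 25.7 F [-3.938   0.7205  7.4442] T [0.173  0.8898 0.0053] cop x,y mm -3.275113898520811 7.207817533330361 [ 0.5101 -0.1021  0.0349] [-0.0004  0.001  -1.    ]
```

Emit:
carry_out(steps=[{"angular":[0,0.001,0],"slide":[0.0001,-0.0003,0.0001],"claw":0.0},{"angular":[0,0.002,0],"slide":[0.0002,-0.0005,0.0003],"claw":0.0},{"angular":[0,0.003,0],"slide":[0.0002,-0.0005,0.0004],"claw":0.0},{"angular":[0,0.003,0],"slide":[0.0002,-0.0005,0.0004],"claw":0.0},{"angular":[0,0.003,0],"slide":[0.0002,-0.0005,0.0004],"claw":0.0},{"angular":[0,0.003,0],"slide":[0.0002,-0.0005,0.0004],"claw":0.0},{"angular":[0,0.003,0],"slide":[0.0002,-0.0005,0.0004],"claw":0.0},{"angular":[0,0.003,0],"slide":[0.0002,-0.0005,0.0004],"claw":0.0}])

```text
clock: 26.5
position: [0.5101, -0.1021, 0.0349]
eef_rot: [[-0.003, 1.0, 0.001], [1.0, 0.003, 0.004], [0.004, 0.001, -1.0]]
wrist_force: [-3.9, 0.5, 8.5]
finger_gap: 0.0139
grip_force: 50.0
```

```bash
python3 -c "
from h import *
cop()"
```

```text
t 26.9 F [-3.4324  0.6418  8.3455] T [0.1236 0.8544 0.0157] cop x,y mm -12.916258618618224 2.7284465792798973 [ 0.5101 -0.1021  0.0349] [ 0.0006  0.0036 -1.    ]
```

Emit:
carry_out(steps=[{"angular":[0.001,0,0],"slide":[0,-0.0002,0.0001],"claw":0.0},{"angular":[0.002,0,0],"slide":[0,-0.0004,0.0002],"claw":0.0},{"angular":[0.002,0,0],"slide":[0,-0.0004,0.0003],"claw":0.0},{"angular":[0.002,0,0],"slide":[0,-0.0004,0.0003],"claw":0.0},{"angular":[0.002,0,0],"slide":[0,-0.0004,0.0003],"claw":0.0},{"angular":[0.002,0,0],"slide":[0,-0.0004,0.0003],"claw":0.0},{"angular":[0.002,0,0],"slide":[0,-0.0004,0.0003],"claw":0.0},{"angular":[0.002,0,0],"slide":[0,-0.0004,0.0003],"claw":0.0}])

```text
clock: 27.7
position: [0.5101, -0.1021, 0.0348]
eef_rot: [[-0.003, 1.0, -0.001], [1.0, 0.003, 0.004], [0.004, -0.001, -1.0]]
wrist_force: [-3.4, 0.7, 8.9]
finger_gap: 0.0139
grip_force: 50.0
```

```bash
python3 -c "
from h import *
cop()"
```

```text
t 28.1 F [-3.5829  0.5051  9.5978] T [ 0.1442  0.8152 -0.0104] cop x,y mm -3.463552912060621 7.868785226148276 [ 0.5101 -0.1021  0.0348] [-0.0007  0.0035 -1.    ]
```

Emit:
carry_out(steps=[{"angular":[0,0.001,0],"slide":[0.0001,-0.0002,0],"claw":0.0},{"angular":[0,0.002,0],"slide":[0.0002,-0.0004,0],"claw":0.0},{"angular":[0,0.003,0],"slide":[0.0003,-0.0004,0],"claw":0.0},{"angular":[0,0.004,0],"slide":[0.0003,-0.0004,0],"claw":0.0},{"angular":[0,0.004,0],"slide":[0.0003,-0.0004,0.0001],"claw":0.0},{"angular":[0,0.004,0],"slide":[0.0003,-0.0004,0.0001],"claw":0.0},{"angular":[0,0.004,0],"slide":[0.0003,-0.0004,0.0001],"claw":0.0},{"angular":[0,0.004,0],"slide":[0.0003,-0.0004,0.0001],"claw":0.0}])

```text
clock: 28.9
position: [0.5101, -0.102, 0.0348]
eef_rot: [[-0.003, 1.0, 0.0], [1.0, 0.003, 0.007], [0.007, 0.0, -1.0]]
wrist_force: [-1.8, -0.7, 9.2]
finger_gap: 0.0134
grip_force: 50.0
```

```bash
python3 -c "
from h import *
cop()"
```

```text
t 29.3 F [-2.7367  0.4361  9.2234] T [-0.0078  0.6268 -0.0048] cop x,y mm -4.737091879622403 -6.539310591357507 [ 0.5101 -0.102   0.0348] [ 0.      0.0072 -1.    ]
```

Emit:
carry_out(steps=[{"angular":[0,-0.002,0],"slide":[0,0,0.0001],"claw":0.0},{"angular":[0,-0.002,0],"slide":[0,0,0.0001],"claw":0.0},{"angular":[0,-0.002,0],"slide":[0,0,0.0001],"claw":0.0},{"angular":[0,-0.002,0],"slide":[0,0,0.0001],"claw":0.0},{"angular":[0,-0.002,0],"slide":[0,0,0.0001],"claw":0.0},{"angular":[0,-0.002,0],"slide":[0,0,0.0001],"claw":0.0},{"angular":[0,-0.002,0],"slide":[0,0,0.0001],"claw":0.0},{"angular":[0,-0.002,0],"slide":[0,0,0.0001],"claw":0.0}])

```text
clock: 30.1
position: [0.5101, -0.102, 0.0348]
eef_rot: [[-0.003, 1.0, 0.0], [1.0, 0.003, 0.005], [0.005, 0.0, -1.0]]
wrist_force: [-2.5, 0.5, 10.2]
finger_gap: 0.0133
grip_force: 50.0
```

```bash
python3 -c "
from h import *
cop()"
```

```text
t 30.5 F [-3.0366  0.7569  9.5477] T [ 0.0228  0.6864 -0.0074] cop x,y mm -3.4331519688344065 -11.002460285233886 [ 0.5101 -0.1021  0.0349] [ 0.0001  0.0051 -1.    ]
```

Load was about 9.5 N plus weight, with the centre of pressure swept across the pad centre. Easing off and releasing now.

Emit:
carry_out(steps=[{"angular":[0,-0.002,0],"slide":[0,-0.0003,-0.0005],"claw":0.0},{"angular":[0,-0.004,0],"slide":[0,-0.0006,-0.001],"claw":0.0},{"angular":[0,-0.004,0],"slide":[0,-0.0006,-0.0014],"claw":0.0},{"angular":[0,-0.004,0],"slide":[0,-0.0006,-0.0014],"claw":0.0},{"angular":[0,-0.004,0],"slide":[0,-0.0006,-0.0014],"claw":0.012},{"angular":[0,-0.004,0],"slide":[0,-0.0006,-0.0014],"claw":0.018},{"angular":[0,-0.004,0],"slide":[0,-0.0006,-0.0014],"claw":0.024},{"angular":[0,-0.004,0],"slide":[0,-0.0006,-0.0014],"claw":0.03}])

```text
clock: 31.3
position: [0.5042, -0.101, 0.0329]
eef_rot: [[-0.003, 1.0, -0.01], [1.0, 0.003, 0.004], [0.004, -0.01, -1.0]]
wrist_force: [-0.0, -0.5, 0.7]
finger_gap: 0.0252
grip_force: 0.0
```

Emit:
carry_out(steps=[{"angular":[0,0,0],"slide":[0,0,0],"claw":0.032},{"angular":[0,0,0],"slide":[0,0,0],"claw":0.034},{"angular":[0,0,0],"slide":[0,0,0],"claw":0.034},{"angular":[0,0,0],"slide":[0,0,-0.01],"claw":0.034},{"angular":[0,0,0],"slide":[0,0,-0.03],"claw":0.034},{"angular":[0,0,0],"slide":[0,0,-0.06],"claw":0.034},{"angular":[0,0,0],"slide":[0,0,-0.1],"claw":0.034},{"angular":[0,0,0],"slide":[0,0,-0.1],"claw":0.034}])

```text
clock: 32.1
position: [0.5108, -0.1021, 0.1398]
eef_rot: [[-0.003, 1.0, 0.003], [1.0, 0.003, -0.0], [-0.0, 0.003, -1.0]]
wrist_force: [0.4, -0.2, 0.3]
finger_gap: 0.0337
grip_force: 0.0
```

Run:
```python
from h import *
settle(6,3)
cal=cams.calibration('wrist');img,d=cams.snapshot('wrist');save('w7',img)
W=cloud(cal,d,(100,260,220,460));z=W[...,2]
t=(z>.085)&(z<.115)&(abs(W[...,0]-.51)<.03)&(abs(W[...,1]+.102)<.04)
P=W[t];print('cell',len(P),P.min(0),P.max(0),np.median(P,0),cv2.minAreaRect((P[:,:2]*1000).astype(np.float32)))
f=(z>.0515)&(z<.058)&(abs(W[...,0]-.51)<.04)&(abs(W[...,1]+.09)<.05)
P=W[f];A=np.c_[P[:,:2],np.ones(len(P))];print('foot top plane',len(P),np.linalg.lstsq(A,P[:,2],rcond=None)[0],np.median(P[:,2]))
```

```text
t 32.55 pos [ 0.5061 -0.1015  0.1328] F [ 0.3237  0.3453 -0.2505] T [-0.0176 -0.0835 -0.0013] gap 0.03404382612787937
cell 1065 [ 0.5032 -0.1287  0.0854] [ 0.5178 -0.0753  0.1092] [ 0.5103 -0.0957  0.1042] ((510.4660339355469, -101.97215270996094), (14.511611938476562, 53.39225769042969), 0.10199086368083954)
foot top plane 2182 [-0.0035 -0.0051  0.0551] 0.053851744648397454
```

View pics/w7.png

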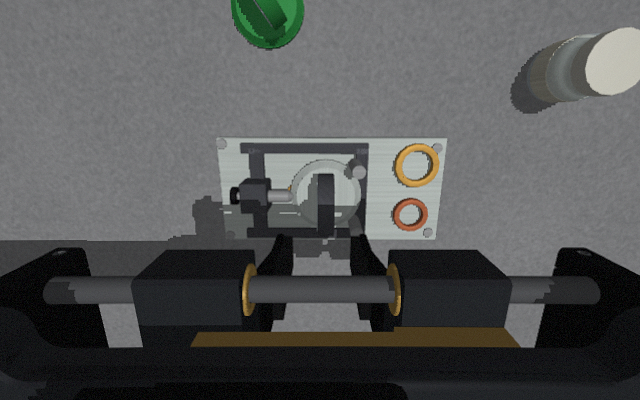

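The mirror is home: cell centre (510.5, -102.0) mm, foot top level at z 0.054, nose on the bevel at (290,196), rings untouched. My estimate of how the load was shared across the pads was noisy. To be sure, I'll add one centred press on the cell's top with closed fingers.

```bash
python3 -c "
from h import *
settle(4,2);plan([.5105,-.102,.073],90.2)"
```

```text
t 32.9 pos [ 0.5068 -0.1017  0.1337] F [ 0.2686 -0.6037 -0.5771] T [ 0.0054 -0.1329  0.0101] gap 0.03387741265116628
at 32.9 [ 0.5068 -0.1017  0.1338] slide [-0.0005  0.004   0.0607] turn [-0.0061 -0.003  -0.0004] F [ 0.7705 -0.3641 -0.9113] gap 0.03387741265116628
```

Emit:
carry_out(steps=[{"angular":[-0.005,-0.003,0],"slide":[0,0.004,0],"claw":0.0},{"angular":[-0.005,-0.003,0],"slide":[0,0.004,0.01],"claw":0.0},{"angular":[-0.005,-0.003,0],"slide":[0,0.004,0.025],"claw":0.0},{"angular":[-0.005,-0.003,0],"slide":[0,0.004,0.04],"claw":0.0},{"angular":[-0.005,-0.003,0],"slide":[0,0.004,0.05],"claw":0.0},{"angular":[-0.005,-0.003,0],"slide":[0,0.004,0.058],"claw":0.0},{"angular":[-0.005,-0.003,0],"slide":[0,0.004,0.058],"claw":0.0},{"angular":[-0.005,-0.003,0],"slide":[0,0.004,0.058],"claw":0.0}])

```text
clock: 33.7
position: [0.5106, -0.1014, 0.0758]
eef_rot: [[-0.003, 1.0, -0.001], [1.0, 0.003, 0.0], [0.0, -0.001, -1.0]]
wrist_force: [-0.2, -0.6, -0.0]
finger_gap: 0.0004
grip_force: 0.0
```

```bash
python3 -c "
from h import *
settle(4,4);plan([.5105,-.102,.068],90.2)"
```

```text
t 34.1 pos [ 0.5108 -0.1016  0.0762] F [ 0.2258  0.1775 -0.1356] T [-0.0061 -0.0857  0.0095] gap 0.0005400637845989487
at 34.1 [ 0.5107 -0.1016  0.0761] slide [-0.0004 -0.0002  0.0081] turn [-0.0006  0.0004 -0.0004] F [ 0.4562  0.6655 -0.1283] gap 0.0005400637845989487
```

Emit:
carry_out(steps=[{"angular":[0,0,0],"slide":[0,0,0.002],"claw":0.0},{"angular":[0,0,0],"slide":[0,0,0.004],"claw":0.0},{"angular":[0,0,0],"slide":[0,0,0.006],"claw":0.0},{"angular":[0,0,0],"slide":[0,0,0.007],"claw":0.0},{"angular":[0,0,0],"slide":[0,0,0.008],"claw":0.0},{"angular":[0,0,0],"slide":[0,0,0.0085],"claw":0.0},{"angular":[0,0,0],"slide":[0,0,0.0085],"claw":0.0},{"angular":[0,0,0],"slide":[0,0,0.0085],"claw":0.0}])

```text
clock: 34.9
position: [0.5107, -0.1016, 0.0679]
eef_rot: [[-0.003, 1.0, -0.001], [1.0, 0.003, -0.0], [-0.0, -0.001, -1.0]]
wrist_force: [-2.4, -0.0, 5.4]
finger_gap: 0.0005
grip_force: 2.7
```

```bash
python3 -c "
from h import *
settle(2,4)"
```

```text
t 35.2 pos [ 0.5108 -0.1016  0.0679] F [-1.2448  0.3454  5.4158] T [0.044  0.2892 0.0101] gap 0.000740401052266259
```

Contact at 5.4 N, centred. I'll add about 4 N and hold.

Emit:
carry_out(steps=[{"angular":[0,0,0],"slide":[0,-0.0002,0.0003],"claw":0.0},{"angular":[0,0,0],"slide":[0,-0.0002,0.0006],"claw":0.0},{"angular":[0,0,0],"slide":[0,-0.0002,0.0006],"claw":0.0},{"angular":[0,0,0],"slide":[0,-0.0002,0.0006],"claw":0.0},{"angular":[0,0,0],"slide":[0,-0.0002,0.0006],"claw":0.0},{"angular":[0,0,0],"slide":[0,-0.0002,0.0006],"claw":0.0},{"angular":[0,0,0],"slide":[0,-0.0002,0.0006],"claw":0.0},{"angular":[0,0,0],"slide":[0,-0.0002,0.0006],"claw":0.0}])

```text
clock: 36.0
position: [0.5109, -0.1016, 0.0678]
eef_rot: [[-0.003, 1.0, 0.0], [1.0, 0.003, -0.001], [-0.001, 0.0, -1.0]]
wrist_force: [-2.8, -0.2, 8.9]
finger_gap: 0.0002
grip_force: 4.0
```

```bash
python3 -c "
from h import *
settle(0,3)"
```

```text
t 36.15 pos [ 0.5109 -0.1016  0.0678] F [-1.993   0.2284  8.0886] T [ 0.0569  0.4053 -0.0074] gap 0.0005059299182842096
```

Emit:
carry_out(steps=[{"angular":[0,0,0],"slide":[0,0,-0.001],"claw":0.0},{"angular":[0,0,0],"slide":[0,0,-0.003],"claw":0.0},{"angular":[0,0,0],"slide":[0,0,-0.01],"claw":0.0},{"angular":[0,0,0],"slide":[0,0,-0.03],"claw":0.0},{"angular":[0,0,0],"slide":[0,0,-0.06],"claw":0.0},{"angular":[0,0,0],"slide":[0,0,-0.08],"claw":0.0},{"angular":[0,0,0],"slide":[0,0,-0.08],"claw":0.0},{"angular":[0,0,0],"slide":[0,0,-0.08],"claw":0.0}])

```text
clock: 36.95
position: [0.5103, -0.1016, 0.1467]
eef_rot: [[-0.003, 1.0, -0.001], [1.0, 0.003, -0.001], [-0.001, -0.001, -1.0]]
wrist_force: [-0.8, -0.1, 0.1]
finger_gap: 0.0005
grip_force: 0.0
```

Run:
```python
from h import *
settle(6,2)
cal=cams.calibration('wrist');img,d=cams.snapshot('wrist')
W=cloud(cal,d,(100,260,220,460));z=W[...,2]
t=(z>.085)&(z<.113)&(abs(W[...,0]-.51)<.03)&(abs(W[...,1]+.102)<.04)
P=W[t];print('cell',len(P),P.max(0),cv2.minAreaRect((P[:,:2]*1000).astype(np.float32)))
f=(z>.0515)&(z<.058)&(abs(W[...,0]-.51)<.04)&(abs(W[...,1]+.09)<.05)
P=W[f];A=np.c_[P[:,:2],np.ones(len(P))];print('foot top plane',len(P),np.linalg.lstsq(A,P[:,2],rcond=None)[0],np.median(P[:,2]))
```

```text
t 37.35 pos [ 0.51   -0.1014  0.1461] F [-0.7089 -0.1935  0.1492] T [-0.0325 -0.068  -0.0236] gap 0.00014664533878970624
cell 965 [ 0.5179 -0.0754  0.1091] ((510.646484375, -101.88519287109375), (14.410751342773438, 52.98618698120117), 0.020725518465042114)
foot top plane 2011 [-0.004  -0.0069  0.0551] 0.053794226624086006
```

The mirror is home, level and unmoved, and the arm is clear. Handing in.

```bash
python3 -c "
from h import *
print(robot.finish_job())"
```

```text
the job is handed in; nothing more can be done
None
```

The mirror stands home and level on the three pads, glass towards the catch, and was pressed with about 9.5 N before release. I added a second, centred press of about 8 N from above afterwards. The job is handed in, but no verdict came back, and the 2 N on each pad is only inferred from wrist forces.

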